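# Snap the lid of the garlic box shut

## Task

Snap the lid of the blue food box shut: press down each of the three white tabs around its rim until all three lie fully home, leaving the box standing where it is. Do not touch the food box with the green lid, which stays open.

Things in the scene. Friction and masses are not known exactly. Their poses are not given: they have to be found in the camera images.
- blue_box: Round clear glass food box, blue lid lying in place, garlic inside; lid 142 mm across, about 0.8 kg, loose. Origin: centre of its underside, z up. Lid top 72 mm up (raised middle 75). Three white tabs round the rim, in the box's own directions 0 (+x), 120 and 240 degrees (counter-clockwise from above), each hinged 48 mm from the centre, 75.5 mm up, pointing outward, free end raised.
- tab_1 (a joint): White snap tab in the box's +x direction (0 degrees), a plate 30 mm long, 30 wide, 4 thick. 0 = raised 34 degrees (tip 17 mm up); 0.6 rad = home: level, top 77.5 mm above the box's underside, firm stop. Starts at 0 to 0.15. Press straight down about 68 mm from the box's centre with some 5 to 8 N; it stays where it is left. The lid round it lies 5 mm lower than the level tab.
- tab_2 (a joint): white snap tab in the box's 120 degree direction; shape, values and pressing as tab_1
- tab_3 (a joint): white snap tab in the box's 240 degree direction; shape, values and pressing as tab_1
- green_box: the other food box, of the same shape and size, with a green lid and a lemon inside, its white tabs raised; to be left untouched. Origin at the centre of its underside. (Mind the wall cabinets: they hang over the back of the worktop, front at about x = 0.57 m, underside 0.54 m above the worktop; a wrist swung across far out, or raised high there, strikes them.)

How it is judged:
By the outcome, as a careful person would: the job done as asked, in the order asked, and still so for the second after the job is handed in, with the robot touching nothing.
It also fails if it takes over 38 s, if anything falls off the work surface, if the arm or the gripper's body presses on something with over 40 N, if the wrist force passes 120 N, or if a joint passes its speed limit or range.

## Robot

A 6-joint arm with a two-finger parallel gripper is mounted at the origin on a cart in front of the work surface, level with it; the furniture and walls round the work are solid. World frame = base frame: x ahead of the robot, y to its left, z up, the work surface at z = 0. Lengths are in m, angles in rad, forces in N, time in s.
With the tool pointing down it reaches from about 0.3 to 0.95 m from the base axis. Payload 3.1 kg.
Tool frame: the origin (TCP) lies at the very end of the fingers, on their centre line; the grasp point (between the pads) lies 19 mm behind it (hold_point_z is the distance from the TCP to the grasp point, in m); z points along the fingers, y is the line along which they close (so a half turn about z gives the same grasp; the last joint's range is limited). The gripper opens to 85 mm and grips with 20 to 120 N. Pads are 22 mm wide; open, the fingers measure 114 mm over their backs; the gripper's body (76 mm by 85 mm) begins 54 mm behind the grasp point. The pads swing forward as they close: fully open they stand 13 mm farther back than shut.
Start: joints at [-1.372, 0.308, 1.634, -0, 1.2, -0.07], TCP at [0.166, -0.603, 0.231] pointing down, gripper open.
Joint ranges: [-3.06, 3.06], [-0.79, 1.96], [0.05, 2.63], [-1.19, 4.34], [0.05, 2.64], [-2.94, 2.94]. Speed limits (rad/s): [2.79, 2.79, 3.14, 3.14, 3.14, 3.14].

## Interface

Orientations are given as a unit quaternion [w, x, y, z].
In Python, from bench import * gives the robot as it stands.
- The arm moves only by the tool arm_command, never from a script. Its arguments are lists of equal length, an entry for each row: "grip": the finger opening in m, from 0 to 0.0854; "dp": the shift along the tool's x, y, z in m, a list of three; "twist": the turn, a rotation vector about the tool's x, y, z in degrees, a list of three. In form: {"grip": [grip, ...], "dp": [[tx, ty, tz], ...], "twist": [[ax, ay, az], ...]}. A call has exactly 10 rows; each row is the pose to reach, as a shift and turn from the pose commanded when the call began, along the tool's axes at that moment; what a row does not reach only later rows make up. A row lasts 1/12 s, in which the tool goes at most 41.7 mm and 7.16 degrees, less where a joint would pass 70% of its speed; a pose out of reach is approached as far as the arm can. A call with a gripper value outside its range is refused whole. The fingers move at their own pace and stop on an object; the grip force is fixed at half the most. Time passes only in rows, so rows that repeat a pose let the fingers close, or fill a call up. It gives the time, the measured TCP pose, the force, the opening and the grip force at its end, in the units of the state.
- read_state(): the state, without advancing time (a new reading comes with each control period).
- snapshot(name): name is "scene" or "side" or "wrist"; returns a dict with "pixels" (400x640x3 uint8, red, green, blue), "z_map" (400x640 float32, m along the optical axis (not along the pixel's ray), 0 where there is no reading), "mtx" (3x3 intrinsics, pixels), "rvec" (rotation vector, rad) and "tvec" (3), from world to camera coordinates, as OpenCV has them; the wrist camera has in their place "T_tool_cam" (4x4, takes a point from camera to tool coordinates, whose origin is the TCP and whose axes are the flange's). Camera axes: x right, y down, z forward; pixel columns grow to the right and rows downward; lengths in m; the calibration is good to about 2 mm. A picture is of the moment at which its call begins: read the wrist's pose just before it.
- sign_off(): hands the job in; it is judged then, once.
Trained networks look in the newest picture that a camera, given by its name, has taken for a name from the list of things; names that differ only in an ending like _2 or _b are one class to them, and where a whole thing is asked for, a point or a joint stands for the part that bears it (a point fixed in the world has none). Each returns a list of dicts, best first, with "p" (0 to 1); they miss things now and then, are a little off and sometimes report something else, mostly with a low value. They report only what shows in the picture. A call takes as long as a camera call.
- spot_in(camera, target): "point" ([column, row] in pixels, amid what is visible of it).
The state is a dict: "time": time; "qpos": joint angles; "dq": joint speeds; "joint_efforts": joint torques, N m; "tcp_pos": TCP position; "tcp_rot": TCP orientation; "ft_force": force on the tool from outside, world axes, zero at the start; "moment": the same for the moment, N m; "grip_width": opening from 0.0 (shut) to 1.0 (fully open); "finger_force": force on a finger pad.
Only numpy, scipy, OpenCV 4.12 (cv2) and the standard library are available. Lean on these libraries where they do the work, as an engineer would, in place of code of your own. Each camera call takes 0.05 s, during which the arm holds its last target. There are 200 camera calls.

## Working session

There is one attempt and no reset: what is moved stays moved. The work goes in short steps, Python scripts to look and compute and a tool call to move; the robot and the scene stay as the last step left them, time stands still between calls to the robot, and variables do not carry over. Pictures are saved under pics/ and viewed, at most 10 in all, crops included, and the job is handed in when it is done.

Besides the shell and the picture viewer there is one more tool, called after "Emit:" as name(argument=value, ...) on one line, values as JSON. arm_command: Moves the arm, as the interface text tells. Its arguments: {"type":"object","properties":{"grip":{"type":"array"},"dp":{"type":"array"},"twist":{"type":"array"}},"required":["grip","dp","twist"]}

```bash
mkdir -p pics; cat > h.py <<'E'
from bench import *
import numpy as np, cv2
from scipy.spatial.transform import Rotation as R
def q2R(q): return R.from_quat([q[1],q[2],q[3],q[0]])
def world(s,pts,st=None):
    # pixel+depth -> world ; pts Nx2
    K=s["mtx"];p=np.atleast_2d(pts).astype(int);z=s["z_map"][p[:,1],p[:,0]]
    c=np.c_[(p[:,0]-K[0,2])/K[0,0]*z,(p[:,1]-K[1,2])/K[1,1]*z,z]
    if "rvec" in s:
        M=cv2.Rodrigues(np.array(s["rvec"],float))[0]
        return (c-np.ravel(s["tvec"]))@M
    T=np.array(s["T_tool_cam"]);t=c@T[:3,:3].T+T[:3,3]
    return q2R(st["tcp_rot"]).apply(t)+st["tcp_pos"]
def save(s,n): cv2.imwrite(f"pics/{n}.png",s["pixels"][:,:,::-1])
E
python3 - <<'E'
from h import *
st=read_state();print(st)
for c in ["scene","side"]:
    s=snapshot(c);save(s,c)
    for t in ["blue_box","green_box","tab_1"]:
        for d in spot_in(c,t)[:6]: print(c,t,d,world(s,[d["point"]]).round(3))
E
```

```text
{'time': 0.0, 'qpos': array([-1.37168525e+00,  3.09044493e-01,  1.63519540e+00,  2.26893084e-05,
        1.19970334e+00, -6.96452137e-02]), 'dq': array([-0.0013644 ,  0.00208683, -0.00159599, -0.00204075,  0.00279839,
       -0.00068698]), 'joint_efforts': array([-1.62955024e-03, -4.15255380e+01, -2.76666194e+01, -7.80816094e-05,
        1.01678309e-02, -1.41708631e-05]), 'tcp_pos': array([ 0.16580653, -0.60174478,  0.23001828]), 'tcp_rot': array([-1.17350951e-03,  9.90984703e-01,  1.33969907e-01, -6.54812182e-05]), 'ft_force': array([-0.1321024 , -0.14761361,  0.0652207 ]), 'moment': array([-0.02160663,  0.02962481, -0.04744006]), 'finger_force': 0.0, 'grip_width': 1.0016665716314193}
scene blue_box {'point': [248.5, 273.9], 'p': 0.71} [[0.45  0.291 0.076]]
scene green_box {'point': [370.6, 180.8], 'p': 0.94} [[ 0.46  -0.208  0.073]]
scene tab_1 {'point': [217.6, 274.2], 'p': 0.66} [[0.483 0.339 0.089]]
scene tab_1 {'point': [271.1, 271.4], 'p': 0.63} [[0.408 0.268 0.087]]
scene tab_1 {'point': [250.2, 242.7], 'p': 0.44} [[0.508 0.225 0.087]]
side blue_box {'point': [294.6, 296.4], 'p': 0.75} [[0.473 0.31  0.071]]
side green_box {'point': [306.1, 183.3], 'p': 0.64} [[ 0.484 -0.188  0.069]]
side tab_1 {'point': [279.1, 297.8], 'p': 0.69} [[0.499 0.322 0.078]]
side tab_1 {'point': [276.3, 263.9], 'p': 0.64} [[0.517 0.228 0.085]]
side tab_1 {'point': [325.4, 279.4], 'p': 0.58} [[0.416 0.269 0.08 ]]
```

View pics/scene.png

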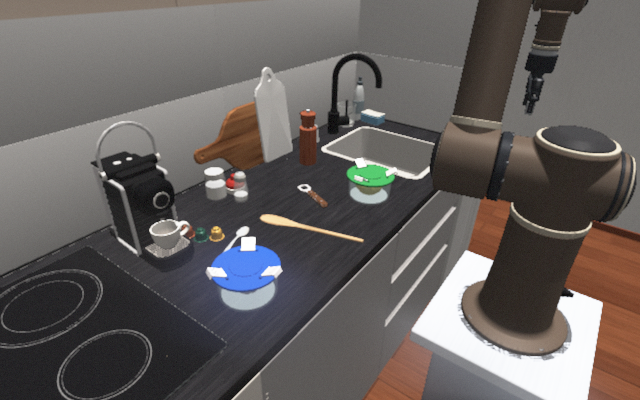

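View pics/side.png

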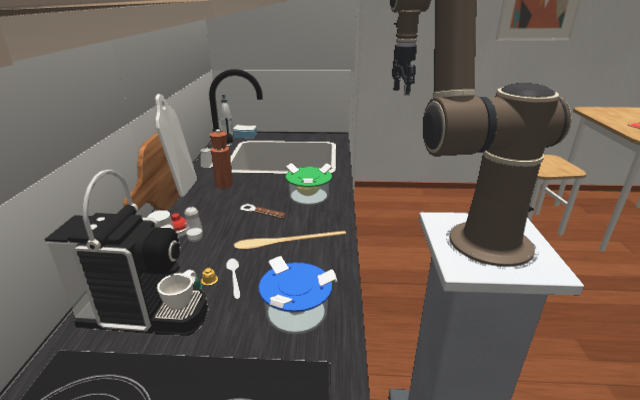

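The blue box is near (0.47, 0.28) with tabs at about (208,272), (270,271) and (248,243) in the scene view. The green box is at (0.47, -0.2). I'll move over the blue box now, gripper shut.

Emit:
arm_command(grip=[0,0,0,0,0,0,0,0,0,0], dp=[[0.01,-0.018,0],[0.03,-0.05,0],[0.05,-0.082,0],[0.07,-0.114,0],[0.09,-0.146,0],[0.11,-0.178,0],[0.13,-0.21,0],[0.15,-0.242,0],[0.17,-0.274,0],[0.19,-0.306,0]], twist=[[0,0,0],[0,0,0],[0,0,0],[0,0,0],[0,0,0],[0,0,0],[0,0,0],[0,0,0],[0,0,0],[0,0,0]])

```text
time: 1.23
tcp_pos: [0.268, -0.2555, 0.2315]
tcp_rot: [0.0, 0.991, 0.134, 0.0]
ft_force: [1.0, -0.5, 0.2]
grip_width: 0.002
finger_force: 0.0
```

```bash
python3 - <<'E'
from h import *
from scipy.optimize import least_squares
s=snapshot("scene")
print(snapshot("wrist")["T_tool_cam"].round(3).tolist())
for c in ["scene","side"]:
    s=snapshot(c);h=cv2.cvtColor(s["pixels"],cv2.COLOR_RGB2HSV)
    v,u=np.nonzero((h[...,0]>100)&(h[...,0]<130)&(h[...,1]>150)&(h[...,2]>90))
    W=world(s,np.c_[u,v]);k=(np.hypot(W[:,0]-.465,W[:,1]-.28)<.1)&(W[:,2]>.06)&(W[:,2]<.085);W=W[k]
    hull=cv2.convexHull(W[:,:2].astype(np.float32))
    print(c,len(W),"encl",cv2.minEnclosingCircle(hull),W[:,2].mean())
    # white tabs
    v,u=np.nonzero((h[...,1]<60)&(h[...,2]>170))
    W=world(s,np.c_[u,v]);k=(np.hypot(W[:,0]-.465,W[:,1]-.28)<.11)&(W[:,2]>.074);W=W[k]
    d=W[:,:2]-np.array(cv2.minEnclosingCircle(hull)[0]);a=np.degrees(np.arctan2(d[:,1],d[:,0]))
    print(len(a),np.histogram(a,bins=36,range=(-180,180))[0], "ang mod 120", np.degrees(np.angle(np.exp(3j*np.radians(a)).sum())/3))
st=read_state();print(st["tcp_pos"],st["qpos"],st["time"])
E
```

```text
[[0.002, -0.964, -0.267, 0.068], [1.0, 0.002, -0.0, -0.001], [0.001, -0.267, 0.964, -0.143], [0.0, 0.0, 0.0, 1.0]]
scene 2056 encl ((0.47129857540130615, 0.27504977583885193), 0.07110695540904999) 0.07457689979881554
525 [64 60 10  0  0  0  0  0  0  0  0 30 66 71 26  0  0  1  0  0  0  0  0 16
 57 65 30  0  0  0  0  0  0  0  0 29] ang mod 120 -50.12358513109785
side 2310 encl ((0.47593361139297485, 0.2787282466888428), 0.07451926916837692) 0.07141314057845916
541 [72 63 28  1  0  0  0  0  0  0  2 49 71 71  7  0  0  0  0  0  0  0  1  9
 62 69 25  0  0  0  0  0  0  0  0 11] ang mod 120 -50.32787451889684
[ 0.26828249 -0.25683142  0.23167111] [-8.80482059e-01 -2.17070033e-01  2.18210300e+00 -6.38354104e-04
  1.17474272e+00  4.18931622e-01] 1.4333
```

Emit:
arm_command(grip=[0,0,0,0,0,0,0,0,0,0], dp=[[0.016,-0.028,0],[0.036,-0.062,0],[0.056,-0.096,0],[0.076,-0.131,0],[0.096,-0.165,0],[0.116,-0.2,0],[0.136,-0.234,0],[0.156,-0.268,0],[0.176,-0.302,0],[0.196,-0.336,0]], twist=[[0,0,0],[0,0,0],[0,0,0],[0,0,0],[0,0,0],[0,0,0],[0,0,0],[0,0,0],[0,0,0],[0,0,0]])

```text
time: 2.27
tcp_pos: [0.3693, 0.1199, 0.2318]
tcp_rot: [0.0, 0.991, 0.133, 0.001]
ft_force: [0.6, -0.7, 0.6]
grip_width: -0.001
finger_force: 0.0
```

```bash
cat >> h.py <<'E'
def go(p):
    st=read_state();print(st["time"],st["tcp_pos"].round(4),"f",st["ft_force"].round(1),"dp",q2R(st["tcp_rot"]).inv().apply(np.array(p)-st["tcp_pos"]).round(4))
E
python3 - <<'E'
from h import *
go([.406,.264,.11])
E
```

```text
2.2667 [0.3693 0.1199 0.2318] f [ 0.6 -0.7  0.6] dp [ 0.0732 -0.1294  0.1218]
```

Emit:
arm_command(grip=[0,0,0,0,0,0,0,0,0,0], dp=[[0.012,-0.022,0.01],[0.03,-0.053,0.03],[0.048,-0.085,0.05],[0.064,-0.115,0.075],[0.073,-0.13,0.105],[0.073,-0.13,0.122],[0.073,-0.13,0.13],[0.073,-0.13,0.138],[0.073,-0.13,0.146],[0.073,-0.13,0.15]], twist=[[0,0,0],[0,0,0],[0,0,0],[0,0,0],[0,0,0],[0,0,0],[0,0,0],[0,0,0],[0,0,0],[0,0,0]])

```text
time: 3.1
tcp_pos: [0.4024, 0.2623, 0.0812]
tcp_rot: [0.0, 0.991, 0.133, -0.002]
ft_force: [-5.5, -0.6, 5.4]
grip_width: 0.002
finger_force: 3.0
```

```bash
python3 - <<'E'
from h import *
s=snapshot("side");save(s,"s2");
go([.406,.264,.077])
E
```

```text
3.15 [0.4026 0.2623 0.0809] f [-0.6  0.2  0.7] dp [ 0.0037 -0.0008  0.0039]
```

View pics/s2.png

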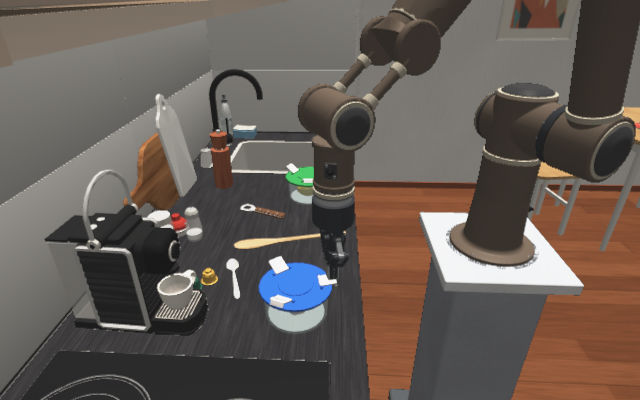

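The fingers are on the near tab at about (333,280), and it is nearly level. I'll press the last few millimetres.

Emit:
arm_command(grip=[0,0,0,0,0,0,0,0,0,0], dp=[[0,0,0.002],[0,0,0.0035],[0,0,0.0045],[0,0,0.0055],[0,0,0.006],[0,0,0.006],[0,0,0.006],[0,0,0.006],[0,0,0.006],[0,0,0.006]], twist=[[0,0,0],[0,0,0],[0,0,0],[0,0,0],[0,0,0],[0,0,0],[0,0,0],[0,0,0],[0,0,0],[0,0,0]])

```text
time: 3.98
tcp_pos: [0.4037, 0.2629, 0.0773]
tcp_rot: [0.001, 0.991, 0.134, -0.0]
ft_force: [-6.1, -4.5, 14.9]
grip_width: 0.0
finger_force: 7.6
```

```bash
python3 - <<'E'
from h import *
go([.406,.264,.077]);go([.516,.224,.12])
E
```

```text
3.9833 [0.4037 0.2629 0.0773] f [-6.1 -4.5 14.9] dp [ 0.0025 -0.0005  0.0003]
3.9833 [0.4037 0.2629 0.0773] f [-6.1 -4.5 14.9] dp [ 0.0979  0.0674 -0.0427]
```

Emit:
arm_command(grip=[0,0,0,0,0,0,0,0,0,0], dp=[[0,0,-0.025],[0.005,0.003,-0.048],[0.03,0.02,-0.05],[0.06,0.042,-0.05],[0.085,0.06,-0.05],[0.098,0.068,-0.045],[0.098,0.068,-0.035],[0.098,0.068,-0.022],[0.098,0.068,-0.014],[0.098,0.068,-0.008]], twist=[[0,0,0],[0,0,0],[0,0,0],[0,0,0],[0,0,0],[0,0,0],[0,0,0],[0,0,0],[0,0,0],[0,0,0]])

```text
time: 4.82
tcp_pos: [0.5166, 0.2233, 0.0829]
tcp_rot: [0.001, 0.991, 0.135, 0.001]
ft_force: [0.8, -2.8, 7.3]
grip_width: -0.001
finger_force: 3.0
```

Emit:
arm_command(grip=[0,0,0,0,0,0,0,0,0,0], dp=[[0,0,0.002],[0,0,0.004],[0,0,0.0055],[0,0,0.007],[0,0,0.008],[0,0,0.008],[0,0,0.008],[0,0,0.008],[0,0,0.008],[0,0,0.008]], twist=[[0,0,0],[0,0,0],[0,0,0],[0,0,0],[0,0,0],[0,0,0],[0,0,0],[0,0,0],[0,0,0],[0,0,0]])

```text
time: 5.65
tcp_pos: [0.5162, 0.224, 0.0773]
tcp_rot: [0.001, 0.991, 0.135, 0.001]
ft_force: [-1.7, -4.5, 13.8]
grip_width: 0.0
finger_force: 7.3
```

```bash
python3 - <<'E'
from h import *
go([.516,.224,.077]);go([.495,.340,.12])
s=snapshot("side")
for d in spot_in("side","tab_1")[:4]: print(d,world(s,[d["point"]]).round(3))
save(s,"s3")
E
```

```text
5.65 [0.5162 0.224  0.0773] f [-1.7 -4.5 13.8] dp [-0.0001 -0.0001  0.0003]
5.65 [0.5162 0.224  0.0773] f [-1.7 -4.5 13.8] dp [ 0.0108 -0.1174 -0.0429]
{'point': [325.4, 279.2], 'p': 0.74} [[0.416 0.264 0.076]]
{'point': [279.2, 297.3], 'p': 0.54} [[0.499 0.324 0.08 ]]
```

View pics/s3.png

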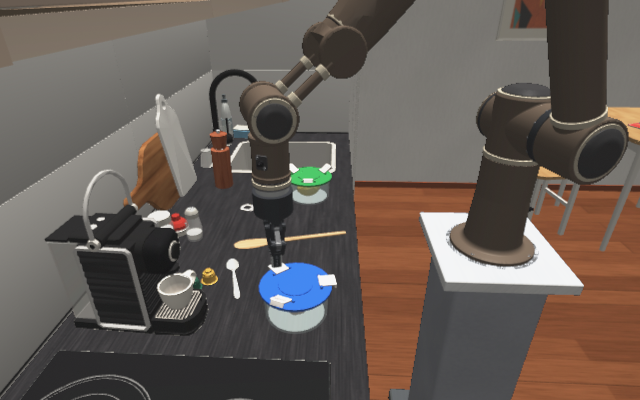

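The near tab at (327,281) lies level and the one under the fingers at (278,268) is at its stop. The box hasn't moved, so the third tab is next.

Emit:
arm_command(grip=[0,0,0,0,0,0,0,0,0,0], dp=[[0,0,-0.025],[0.001,-0.006,-0.048],[0.003,-0.035,-0.05],[0.006,-0.07,-0.05],[0.009,-0.1,-0.05],[0.011,-0.117,-0.045],[0.011,-0.117,-0.035],[0.011,-0.117,-0.022],[0.011,-0.117,-0.014],[0.011,-0.117,-0.008]], twist=[[0,0,0],[0,0,0],[0,0,0],[0,0,0],[0,0,0],[0,0,0],[0,0,0],[0,0,0],[0,0,0],[0,0,0]])

```text
time: 6.58
tcp_pos: [0.4954, 0.3409, 0.0827]
tcp_rot: [-0.002, 0.991, 0.133, 0.0]
ft_force: [-0.8, 4.5, 8.0]
grip_width: 0.002
finger_force: 3.3
```

Emit:
arm_command(grip=[0,0,0,0,0,0,0,0,0,0], dp=[[0,0,0.002],[0,0,0.004],[0,0,0.0055],[0,0,0.007],[0,0,0.008],[0,0,0.008],[0,0,0.008],[0,0,0.008],[0,0,0.008],[0,0,0.008]], twist=[[0,0,0],[0,0,0],[0,0,0],[0,0,0],[0,0,0],[0,0,0],[0,0,0],[0,0,0],[0,0,0],[0,0,0]])

```text
time: 7.42
tcp_pos: [0.4959, 0.34, 0.0773]
tcp_rot: [-0.001, 0.991, 0.133, 0.0]
ft_force: [-4.3, 1.1, 14.6]
grip_width: -0.003
finger_force: 7.3
```

Emit:
arm_command(grip=[0,0,0,0,0,0,0,0,0,0], dp=[[0,0,-0.02],[0,0,-0.05],[-0.02,0.005,-0.08],[-0.05,0.013,-0.11],[-0.08,0.021,-0.12],[-0.11,0.03,-0.12],[-0.135,0.037,-0.12],[-0.15,0.041,-0.12],[-0.15,0.041,-0.12],[-0.15,0.041,-0.12]], twist=[[0,0,0],[0,0,0],[0,0,0],[0,0,0],[0,0,0],[0,0,0],[0,0,0],[0,0,0],[0,0,0],[0,0,0]])

```text
time: 8.25
tcp_pos: [0.3609, 0.259, 0.1941]
tcp_rot: [0.0, 0.991, 0.133, -0.001]
ft_force: [0.6, 0.4, -0.3]
grip_width: -0.002
finger_force: 0.0
```

```bash
python3 - <<'E'
from h import *
st=read_state();w=snapshot("wrist");save(w,"w4");go([.3,.3,.2])
for c in ["wrist","scene","side"]:
    s=w if c=="wrist" else snapshot(c)
    h=cv2.cvtColor(s["pixels"],cv2.COLOR_RGB2HSV)
    v,u=np.nonzero((h[...,1]<60)&(h[...,2]>150));W=world(s,np.c_[u,v],st)
    d=W[:,:2]-[.472,.276];r=np.hypot(*d.T);a=np.degrees(np.arctan2(d[:,1],d[:,0]))
    for t in [-170,70,-50]:
        k=(abs((a-t+180)%360-180)<15)&(r>.05)&(r<.085)&(W[:,2]>.06)&(W[:,2]<.12)
        if k.sum()>20: print(c,t,k.sum(),"zpct",np.percentile(W[k,2],[5,50,95]).round(4),"r",np.percentile(r[k],[2,98]).round(3),"slope",np.polyfit(r[k],W[k,2],1)[0].round(2))
save(s,"s4")
E
```

```text
8.3 [0.362  0.2597 0.1946] f [0.3 0.3 0.4] dp [-0.0491 -0.0552 -0.0054]
wrist -170 1696 zpct [0.0765 0.0779 0.0792] r [0.051 0.078] slope -0.01
wrist -50 515 zpct [0.0762 0.0776 0.079 ] r [0.05  0.077] slope -0.03
scene -170 174 zpct [0.075  0.0788 0.0805] r [0.051 0.079] slope -0.04
scene 70 163 zpct [0.076  0.0787 0.0803] r [0.051 0.077] slope -0.03
scene -50 105 zpct [0.0772 0.0788 0.0805] r [0.051 0.078] slope -0.01
side -170 143 zpct [0.074  0.0758 0.0772] r [0.05  0.077] slope -0.02
side 70 200 zpct [0.0741 0.0758 0.0773] r [0.051 0.08 ] slope -0.06
side -50 125 zpct [0.0743 0.0758 0.0777] r [0.051 0.079] slope -0.0
```

View pics/s4.png

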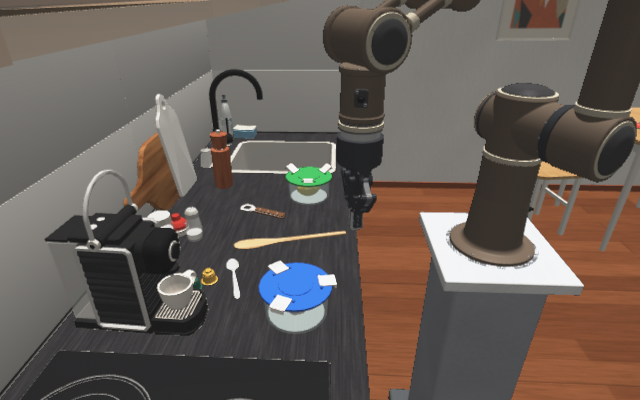

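All three tabs, at (278,268), (327,281) and (281,303), lie flat. The box is in place, the green one is untouched, and the arm is clear.

```bash
python3 -c "
from bench import *
print(sign_off())"
```

```text
the job is handed in; nothing more can be done
None
```

All three tabs on the blue box are pressed fully home: each reached its stop at about 15 N and measures level. The box stayed where it was, the green box was untouched, and the job was handed in at about 8.5 s.

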